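Clamp a card strip in the trimmer

TASK

Set up the strip of thick grey card for cutting on the card trimmer: lift the spring clamp bar right back until it stays up by itself, slide the strip beneath it until it lies flat, snug along the side fence and fully home against the back stop, then lower the bar onto the strip and let go. Bring the bar down gently, never letting it snap shut, push the strip lightly enough that the back stop keeps its setting and the card's edge is not crushed on the fence, and leave the pin tub and the eraser where they stand.

Things in the scene. Friction and masses are not known exactly. Their poses are not given: they have to be found in the camera images.
- trimmer_bed (a point): the trimmer: a fixed grey board 250 x 140 mm with a flat bed 14 mm above the table; this point is the middle of the bed's upper surface. Its x axis points from the open front (-x) to the back stop, y to the left, z up. Seen in this frame (mm): the strip belongs with its long side along x, one side on the fence; two hinge brackets stand at x = 50, y = -57 and +57, 28 high; between them the way under the bar is free
- fence: the side fence: a fixed aluminium rail on the right of the bed, 8 mm high and 10 mm wide. Its body's origin and axes are those of trimmer_bed. Its guiding face looks to +y and lies at y = -27.5 mm, from x = 15 mm (rounded front end) to x = 105 mm
- stop_face (a point): the back stop: an aluminium block 50 mm wide (y), 12 mm high, 14 mm deep, with a black knob on top, on the bed's middle line. This point is the centre of its front face, which looks to -x; 6 mm above the bed; axes as trimmer_bed. It sits in a slot along x and is held only by friction: about 8 N of push makes it slip, and its setting is then lost
- stop (a joint): setting of the back stop in m: its face lies at x = 65 mm + this value in the frame of trimmer_bed, 0 to 0.03
- bar (a joint): angle of the clamp bar in rad: 0 = down on the empty bed, 0.11 = down on the 5 mm strip, 1.75 = fully back (stays up, its top and the handle then about 65 mm above the bed). An over-centre spring pulls it down below about 1.2 rad (about 6 N at the handle when it is down) and holds it up beyond; let go below that it snaps shut. From down, the handle swings up and then to +x
- bar_hinge (a point): middle of the bar's hinge line, which runs along the trimmer's y axis at x = 50, 16 mm above the bed; turns with the bar. The bar is 92 mm wide and reaches 47 mm from this line to its lip (towards -x when down)
- bar_handle (a point): centre of the bar's handle: a black rod 12 mm thick and 43 mm long (along the trimmer's y) that sticks out to the left of the bar, clear of the base; 45.5 mm from the hinge line towards the lip and 3 mm above it when down, 85 mm to the left of the trimmer's middle. It turns with the bar, so its round rod can turn between the fingers
- card_center (a point): centre of the loose strip of thick grey card, cut by hand to about 160 (its x) x 55 (its y) mm, which may be off by up to 7 mm in length and 3 mm in width, and 5 mm thick, 35 g, lying flat on the table at the start. Both ends are alike. Its edges must not be pressed on the fence with more than 15 N
- pin_cup: open clear tub of push pins, 55 mm across, 30 mm high; origin under its centre; a bystander
- eraser_block: eraser in a blue card sleeve, 20 x 42 x 12 mm; origin under its centre; a bystander

How it is judged (in metres and radians):
On the way, in this order (a step that is already met when the one before it is completed fails the run):
1. the clamp bar is lifted right back and stays up (value of joint bar above 1.5 rad and contact force between the fingers and bar below 0.1 N), for 0.2 s.
2. with the bar up, the strip lies flat on the bed, snug on the fence and home against the back stop (value of joint bar above 1.3 rad and x of card_center in the frame of stop_face between -0.0785 and -0.075 m and y of card_center in the frame of trimmer_bed between -0.003 and 0 m and z of card_center in the frame of trimmer_bed below 0.0045 m and angle between the x axis of card_center and the x axis of trimmer_bed, either way round below 0.025 rad), for 0.2 s.
At the end, for the whole second after the job is handed in: The strip lies flat on the bed, its side within 1.5 mm of the fence and parallel to it within 0.025 rad, its end within 1.5 mm of the back stop, the back stop within 1.5 mm of where it was set, and the clamp bar is down and presses on the strip (x of card_center in the frame of stop_face between -0.0785 and -0.075 m and y of card_center in the frame of trimmer_bed between -0.003 and 0 m and z of card_center in the frame of trimmer_bed below 0.0045 m and angle between the x axis of card_center and the x axis of trimmer_bed, either way round below 0.025 rad and value of joint bar between 0.07 and 0.15 rad and contact force between bar and card above 1.5 N and distance of stop_face from where it was at the start of the episode below 0.0015 m and linear speed of card below 0.01 m/s); the robot touches nothing.
It fails at once if the clamp bar snaps shut (closes faster than 6 rad/s) (velocity of joint bar below -6 rad/s).
It fails at once if the back stop is pushed more than 1.5 mm off its setting (distance of stop_face from where it was at the start of the episode above 0.0015 m).
It fails at once if the strip is pressed on the fence with more than 15 N (contact force between card and fence above 15 N).
It fails at once if the pin tub is moved more than 20 mm (distance of pin_cup from where it was at the start of the episode above 0.02 m).
It fails at once if the eraser is moved more than 20 mm (distance of eraser_block from where it was at the start of the episode above 0.02 m).
It also fails if it takes over 72 s, if anything falls off the work surface, if the arm or the gripper's body presses on something with over 40 N, if the wrist force passes 120 N, or if a joint passes its speed limit or range.

ROBOT

A 6-joint arm with a two-finger parallel gripper is mounted at the origin on a cart in front of the work surface, level with it; the furniture and walls round the work are solid. World frame = base frame: x ahead of the robot, y to its left, z up, the work surface at z = 0. Lengths are in mm, angles in rad, forces in N, time in s.
With the tool pointing down it reaches from about 375 to 925 mm from the base axis. Payload 5.7 kg.
Tool frame: the origin (TCP) lies midway between the tips of the shut fingers; the grasp point (between the pads) lies 19 mm behind it (manip.hold_point_z is the distance from the TCP to the grasp point, in mm); z points along the fingers, y is the direction in which the jaws open and shut (so a half turn about z gives the same grasp; the last joint's range is limited). The gripper opens to 85 mm and grips with 20 to 120 N. Pads are 22 mm wide; open, the fingers measure 114 mm over their backs; the gripper's body (76 mm by 85 mm) begins 54 mm behind the grasp point. The pads swing forward as they close: fully open they stand 13 mm farther back than shut.
Start: joints at [1.151, 0.359, 1.51, -0, 1.272, -0.115], TCP at [180.054, 572.314, 231.267] pointing down, gripper open.
Joint ranges: [-2.97, 2.97], [-1.01, 2.36], [0.21, 2.38], [-0.96, 4.11], [0.2, 2.71], [-2.98, 2.98]. Speed limits (rad/s): [2.39, 2.39, 3.14, 3.14, 3.14, 3.14].

INTERFACE

Orientations are given as a rotation vector (axis times angle).
In Python, from bench import manip gives the robot as it stands.
- The arm moves only by the tool move_arm, never from a script. Its argument "increments" is a list of rows, each a list of 2 entries, a list of its own where there are three numbers: the shift along the world's x, y, z scaled (see below), then the turn about the world's z scaled (see below). In form: [[[tx, ty, tz], roll], ...]. A call has 1 to 12 rows; each row is the pose to reach, as a shift and turn from the pose commanded when the call began; what a row does not reach only later rows make up. The controller multiplies each number of a shift by 0.08 m and each number of a turn by pi/2 rad. A row lasts 1/8 s, in which the tool goes at most 62.5 mm and 10.7 degrees, less where a joint would pass 70% of its speed; a pose out of reach is approached as far as the arm can. A call with a number of a shift or a turn outside -1 to 1 is refused whole. A call with a gripper value outside its range is refused whole. "fingers" is the closure, from -1 (fully open) to 1 (shut), so that 0 is half open, set as the call begins (left out, the last holds). The fingers move at their own pace and stop on an object; the grip force is fixed at half the most. Time passes only in rows, so rows that repeat a pose let the fingers close. It gives the time, the measured TCP pose, the force and the opening at its end, in the units of the state.
- manip.state(): the state, without advancing time (a new reading comes with each control period).
- manip.snapshot(name): name is "scene" or "top" or "wrist"; returns a dict with "image" (480x640x3 uint8, red, green, blue), "range_z" (480x640 float32, mm along the optical axis (not along the pixel's ray), 0 where there is no reading), "intrinsics" (3x3 intrinsics, pixels), "origin" and "rotation" of the camera in the world. Camera axes: x right, y down, z forward; pixel columns grow to the right and rows downward; lengths in mm; the calibration is good to about 2 mm. A picture is of the moment at which its call begins.
- manip.finish_job(): hands the job in, once; it reports no verdict.
The state is a dict: "time_s": time; "qpos": joint angles; "joint_vel": joint speeds; "joint_efforts": joint torques, N m; "tool_pos": TCP position; "orientation": TCP orientation; "force": force on the tool from outside, world axes, zero at the start; "wrist_torque": the same for the moment, N m; "gripper_width": finger opening in mm.
Only numpy, scipy, OpenCV 4.12 (cv2) and the standard library are available. Lean on these libraries where they do the work, as an engineer would, in place of code of your own. Each camera call takes 0.05 s, during which the arm holds its last target. There are 200 camera calls.

## Working session

There is one attempt and no reset: what is moved stays moved. The work goes in short steps, Python scripts to look and compute and a tool call to move; the robot and the scene stay as the last step left them, time stands still between calls to the robot, and variables do not carry over. Pictures are saved under pics/ and viewed, about 8 in all and at most 12, crops included, and the job is handed in when it is done.

Besides the shell and the picture viewer there is one more tool, called after "Request:" in YAML: its name, and indented under it one key for each argument. move_arm: Moves the arm, as the interface text tells. Its arguments: {"type":"object","properties":{"increments":{"type":"array","items":{"type":"array"}},"fingers":{"type":"number"}},"required":["increments"]}

```bash
mkdir -p pics
cat > h.py <<'E'
import numpy as np, cv2
from bench import manip
def snap(n,f=None):
    s=manip.snapshot(n)
    if f: cv2.imwrite('pics/'+f,s['image'][:,:,::-1])
    return s
def cloud(s):
    K=np.array(s['intrinsics']);z=s['range_z'];v,u=np.mgrid[:z.shape[0],:z.shape[1]]
    p=np.stack([(u-K[0,2])/K[0,0]*z,(v-K[1,2])/K[1,1]*z,z],-1)
    P=p@np.array(s['rotation']).T+np.array(s['origin']);P[z<=0]=np.nan
    return P
def proj(s,p):
    q=(np.atleast_2d(p)-np.array(s['origin']))@np.array(s['rotation']);K=np.array(s['intrinsics'])
    return np.c_[q[:,0]/q[:,2]*K[0,0]+K[0,2],q[:,1]/q[:,2]*K[1,1]+K[1,2]]
E
python3 - <<'E'
from h import *
import pickle
a=snap('top','top0.png');b=snap('scene','scene0.png')
pickle.dump((a,b),open('s0.pkl','wb'))
for s in (a,b): print(s['origin'],s['rotation'],s['intrinsics'])
print(manip.state())
E
```

```text
[ 382.50666395  -11.99926396 1133.31491253] [-2.16075231  2.11837391 -0.145921  ] [[621.91985141   0.         322.15073173]
 [  0.         621.91985141 244.74835483]
 [  0.           0.           1.        ]]
[ -17.96299866 -388.72925393  524.97220564] [-1.97818054  1.00805093 -0.54705557] [[500.06713211   0.         328.51856418]
 [  0.         500.06713211 235.73080985]
 [  0.           0.           1.        ]]
{'time_s': 0.1, 'qpos': array([ 1.15090873e+00,  3.59425460e-01,  1.51135389e+00,  2.26685835e-05,
        1.27246341e+00, -1.15072029e-01]), 'joint_vel': array([-0.0007709 , -0.00105653, -0.00251612,  0.00047412,  0.00296547,
        0.00023695]), 'joint_efforts': array([ 6.25121356e-04, -5.28652024e+01, -2.79350942e+01, -1.34398360e-04,
        5.08240541e-03, -1.69354809e-05]), 'tool_pos': array([179.80187111, 571.78203243, 230.53080166]), 'orientation': array([-4.76892547e-01, -3.10472227e+00,  2.49044714e-03]), 'force': array([-0.65470552,  0.18260279,  0.4165552 ]), 'wrist_torque': array([ 6.75007826e-05,  9.42410455e-03, -6.94486886e-03]), 'gripper_width': 85.26295256509258}
```

View pics/top0.png

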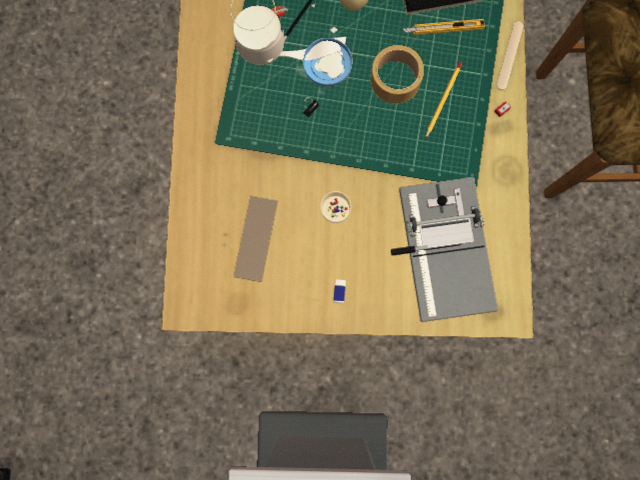

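View pics/scene0.png

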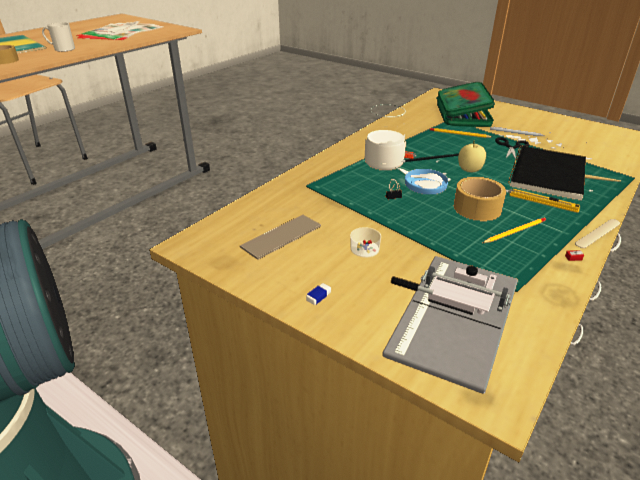

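```bash
sed -i "s/np.array(s\['rotation'\])/cv2.Rodrigues(np.array(s['rotation']))[0]/g" h.py
cat >> h.py <<'E'
def rect(P,m):
    p=P[m];p=p[~np.isnan(p[:,0])]
    (c,s,a)=cv2.minAreaRect(p[:,:2].astype(np.float32)); return c,s,a,np.nanmedian(p[:,2]),len(p)
E
python3 - <<'E'
from h import *
import pickle
a,b=pickle.load(open('s0.pkl','rb'))
P=cloud(a);Q=cloud(b)
def at(P,u,v): return np.nanmedian(P[v-1:v+2,u-1:u+2].reshape(-1,3),0).round(1)
for n,(u,v) in dict(table=(300,300),card=(256,240),bed=(465,280),bed2=(440,300),handle=(402,251),knob=(442,201),cup=(336,208),er=(340,291)).items(): print(n,at(P,u,v))
for n,(u,v) in dict(table=(250,290),card=(281,236),bed=(455,350),handle=(403,283),knob=(472,271),er=(318,294)).items(): print('sc',n,at(Q,u,v))
img=a['image'].astype(int)
# height masks
z=P[:,:,2]
def comp(m,u,v):
    n,l=cv2.connectedComponents(m.astype(np.uint8)); return l==l[v,u]
hsv=cv2.cvtColor(a['image'],cv2.COLOR_RGB2HSV)
print(hsv[240,256],hsv[300,300],hsv[280,465])
m=comp((hsv[:,:,1]<110)&(np.arange(640)[None]<300)&(np.arange(640)[None]>200)&(np.arange(480)[:,None]>180),256,240);print('card',rect(P,m))
m=comp((z>9)&(np.arange(640)[None]>385),465,280);print('board',rect(P,m&(z<22)))
E
```

```text
table [4.482e+02 4.070e+01 3.000e-01]
card [556.4 124.2   5.2]
bed [ 489.3 -256.2   14. ]
bed2 [ 452.4 -211.1   14.1]
handle [ 536.1 -140.    37.7]
knob [ 628.8 -211.8   37.2]
cup [618.2 -21.7  12.3]
er [465.2 -31.6  11.9]
sc table [ 4.107e+02  6.840e+01 -1.000e-01]
sc card [555.5 124.    5.6]
sc bed [ 474.4 -254.4   14.2]
sc handle [ 533.3 -139.5   36.9]
sc knob [ 623.7 -213.4   36.5]
sc er [456.8 -33.4  12.4]
[ 16  75 150] [ 19 119 212] [ 27  17 138]
card ((560.723388671875, 125.79737854003906), (54.27486801147461, 154.63331604003906), 80.62782287597656, np.float64(5.266578873228809), 2351)
board ((548.2348022460938, -226.9432373046875), (250.15985107421875, 142.85382080078125), 9.239981651306152, np.float64(14.106131733526354), 8327)
```

Top view: strip at (256,240), trimmer at (448,250) with its handle at (402,251), tub at (336,208), eraser at (340,291). The scene view agrees: board 250x143 mm at height 14, handle top at 37–38. I'll go above the handle.

Request:
move_arm:
  increments:
    - [[0.17,-0.33,-0.03],-0.026]
    - [[0.33,-0.66,-0.06],-0.052]
    - [[0.5,-0.99,-0.08],-0.078]
  fingers: 0

```text
time_s: 0.48
tool_pos: [220.1, 492.0, 224.3]
orientation: [-0.668, -3.07, 0.002]
force: [0.7, -0.3, -0.1]
gripper_width: 42.5
```

Request:
move_arm:
  increments:
    - [[0.17,-0.33,-0.03],-0.026]
    - [[0.33,-0.66,-0.06],-0.052]
    - [[0.5,-0.99,-0.08],-0.078]

```text
time_s: 0.85
tool_pos: [260.1, 412.7, 218.1]
orientation: [-0.855, -3.023, 0.001]
force: [-0.5, -0.3, -0.8]
gripper_width: 42.8
```

Request:
move_arm:
  increments:
    - [[0.17,-0.33,-0.03],-0.026]
    - [[0.33,-0.66,-0.06],-0.052]
    - [[0.5,-0.99,-0.08],-0.078]

```text
time_s: 1.23
tool_pos: [300.0, 333.6, 211.7]
orientation: [-1.038, -2.965, 0.001]
force: [0.6, 0.5, 0.5]
gripper_width: 42.6
```

Request:
move_arm:
  increments:
    - [[0.17,-0.33,-0.03],-0.026]
    - [[0.33,-0.66,-0.06],-0.052]
    - [[0.5,-0.99,-0.08],-0.078]

```text
time_s: 1.6
tool_pos: [340.0, 254.5, 205.4]
orientation: [-1.218, -2.896, 0.001]
force: [0.3, 0.4, -0.0]
gripper_width: 42.5
```

Request:
move_arm:
  increments:
    - [[0.17,-0.33,-0.03],-0.026]
    - [[0.33,-0.66,-0.06],-0.052]
    - [[0.5,-0.99,-0.08],-0.078]

```text
time_s: 1.98
tool_pos: [380.0, 175.3, 199.0]
orientation: [-1.393, -2.815, 0.001]
force: [1.2, 0.5, -0.1]
gripper_width: 42.6
```

Request:
move_arm:
  increments:
    - [[0.17,-0.33,-0.03],-0.026]
    - [[0.33,-0.66,-0.06],-0.052]
    - [[0.5,-0.99,-0.08],-0.078]

```text
time_s: 2.35
tool_pos: [420.0, 96.2, 192.6]
orientation: [-1.563, -2.725, 0.001]
force: [0.1, 0.3, 0.5]
gripper_width: 42.8
```

Request:
move_arm:
  increments:
    - [[0.17,-0.33,-0.03],-0.026]
    - [[0.33,-0.66,-0.06],-0.052]
    - [[0.5,-0.99,-0.08],-0.078]

```text
time_s: 2.72
tool_pos: [460.0, 17.0, 186.1]
orientation: [-1.726, -2.624, 0.001]
force: [0.7, 0.2, -0.3]
gripper_width: 42.4
```

Request:
move_arm:
  increments:
    - [[0.17,-0.33,-0.03],-0.026]
    - [[0.33,-0.66,-0.06],-0.052]
    - [[0.5,-0.99,-0.08],-0.078]

```text
time_s: 3.1
tool_pos: [500.0, -62.1, 179.6]
orientation: [-1.884, -2.513, 0.001]
force: [-0.0, 0.8, -0.2]
gripper_width: 42.7
```

Request:
move_arm:
  increments:
    - [[0.17,-0.33,-0.03],-0.026]
    - [[0.33,-0.66,-0.06],-0.052]
    - [[0.5,-0.99,-0.08],-0.078]
    - [[0.5,-0.99,-0.08],-0.078]

```text
time_s: 3.6
tool_pos: [540.8, -142.1, 173.3]
orientation: [2.035, 2.393, -0.0]
force: [0.6, -0.2, 0.3]
gripper_width: 42.7
```

Run:
```python
from h import *
import pickle
s=manip.state();print(s['time_s'],s['tool_pos'],s['orientation'],s['force'],s['gripper_width'])
w=snap('wrist','w1.png');pickle.dump(w,open('w1.pkl','wb'));print(w['origin'],w['rotation'])
T=np.array([548.2,-226.9,14]);t=np.deg2rad(9.24);R=np.array([[np.cos(t),-np.sin(t),0],[np.sin(t),np.cos(t),0],[0,0,1]])
print(proj(w,np.array([[4.5,85,19],[-125,70,0],[65,0,6],[15,-27.5,8]])@R.T+T))
```

```text
3.6 [ 540.83772433 -142.11648876  173.25520423] [ 2.03489341e+00  2.39301862e+00 -2.83620041e-04] [ 0.58268677 -0.24637789  0.3344732 ] 42.65890139507418
[529.13264659 -70.77844102 315.74856671] [2.84616129 0.229551   0.03277533]
[[324.14035063 221.43437932]
 [146.29332929 235.01471988]
 [404.0848402  325.65466461]
 [338.08133823 358.9540359 ]]
```

View pics/w1.png

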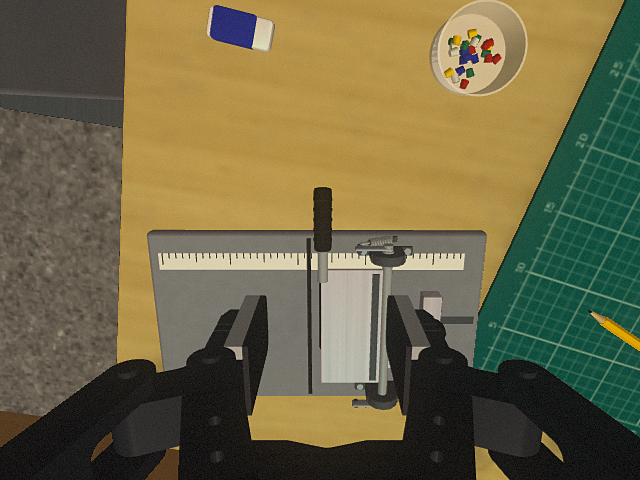

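Handle at (323,219), where my frame predicts (324,221), so the trimmer frame is good. Next: descend and grip.

Request:
move_arm:
  increments:
    - [[-0.03,0.05,-0.35],0]
    - [[-0.03,0.05,-0.7],0]
    - [[-0.03,0.05,-1],0]

```text
time_s: 4.03
tool_pos: [536.4, -134.9, 92.7]
orientation: [-2.03, -2.395, 0.0]
force: [0.4, 0.3, -0.4]
gripper_width: 42.9
```

Request:
move_arm:
  increments:
    - [[0,0,-0.3],0]
    - [[0,0,-0.6],0]
    - [[0,0,-0.85],0]
    - [[0,0,-0.95],0]
    - [[0,0,-0.95],0]

```text
time_s: 4.65
tool_pos: [537.1, -135.7, 17.5]
orientation: [-2.031, -2.395, 0.001]
force: [-0.5, -1.1, -0.0]
gripper_width: 42.7
```

Request:
move_arm:
  increments:
    - [[0,0,0],0]
    - [[0,0,0],0]
    - [[0,0,0],0]
    - [[0,0,0],0]
    - [[0,0,0],0]
  fingers: 1

```text
time_s: 5.28
tool_pos: [537.2, -136.7, 18.6]
orientation: [-2.033, -2.395, 0.001]
force: [-2.8, -0.7, 5.3]
gripper_width: 9.5
```

Run:
```python
from h import *
w=snap('wrist','w2.png')
s=manip.state();print(s['tool_pos'],s['force'],s['gripper_width'],s['wrist_torque'])
```

```text
[ 537.21839249 -136.71315326   18.59879774] [-2.80933349 -0.45585583  4.91210776] 9.978562025607708 [-0.11946293  0.50261095 -0.03224241]
```

View pics/w2.png

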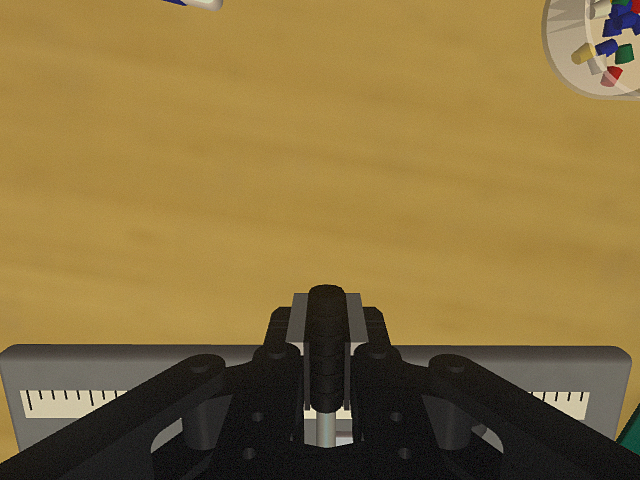

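```bash
python3 -c "
import numpy as np
t=np.deg2rad(9.24)
for th in np.linspace(0,1.72,13)[1:]:
    a=th+.066;dx=45.6*(np.cos(.066)-np.cos(a));dz=45.6*(np.sin(a)-np.sin(.066))
    print('[[%.3f,%.3f,%.3f],0],'%(dx*np.cos(t)/80,dx*np.sin(t)/80,dz/80),end=' ')"
```

```text
[[0.011,0.002,0.081],0], [[0.033,0.005,0.159],0], [[0.067,0.011,0.234],0], [[0.110,0.018,0.303],0], [[0.162,0.026,0.364],0], [[0.223,0.036,0.418],0], [[0.291,0.047,0.462],0], [[0.364,0.059,0.496],0], [[0.441,0.072,0.519],0], [[0.521,0.085,0.531],0], [[0.602,0.098,0.531],0], [[0.682,0.111,0.519],0],
```

Request:
move_arm:
  increments:
    - [[0.011,0.002,0.081],0]
    - [[0.033,0.005,0.159],0]
    - [[0.067,0.011,0.234],0]
    - [[0.11,0.018,0.303],0]
    - [[0.162,0.026,0.364],0]
    - [[0.223,0.036,0.418],0]

```text
time_s: 6.08
tool_pos: [549.6, -134.4, 50.6]
orientation: [-2.025, -2.391, 0.012]
force: [-16.9, -12.5, 3.2]
gripper_width: 9.5
```

Request:
move_arm:
  increments:
    - [[0.068,0.011,0.044],0]
    - [[0.141,0.023,0.078],0]
    - [[0.218,0.036,0.101],0]
    - [[0.298,0.049,0.113],0]
    - [[0.379,0.062,0.113],0]
    - [[0.459,0.075,0.101],0]
    - [[0.459,0.075,0.101],0]

```text
time_s: 6.95
tool_pos: [592.9, -127.3, 60.0]
orientation: [2.033, 2.394, 0.001]
force: [-2.2, 1.3, 5.8]
gripper_width: 10.0
```

Run:
```python
from h import *
w=snap('scene','s3.png');cv2.imwrite('pics/s3c.png',cv2.resize(w['image'][200:400,330:560,::-1],None,fx=2.5,fy=2.5))
```

```text
(no output)
```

View pics/s3c.png

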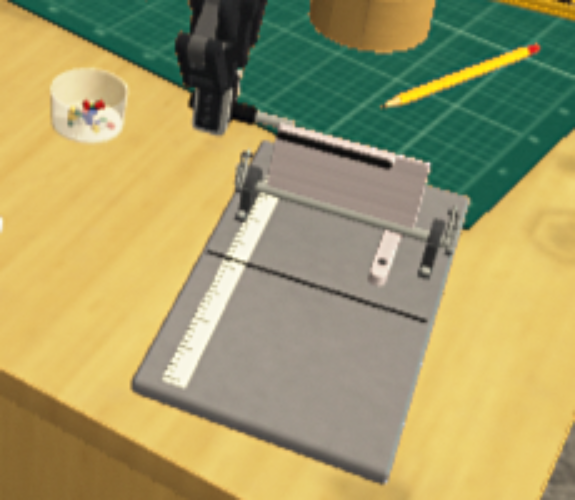

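The bar stands back nearly vertical, handle in the fingers. Next: release, lift, and go to the strip.

Request:
move_arm:
  increments:
    - [[0,0,0],0]
    - [[0,0,0],0]
    - [[0,0,0],0]
  fingers: 0

```text
time_s: 7.38
tool_pos: [592.4, -127.6, 59.1]
orientation: [2.033, 2.395, 0.0]
force: [-0.5, -0.9, 0.1]
gripper_width: 42.8
```

Request:
move_arm:
  increments:
    - [[0,0,0.2],0]
    - [[0,0,0.5],0]
    - [[0,0,1],0]
    - [[0,0,1],0]

```text
time_s: 7.88
tool_pos: [595.1, -128.6, 143.6]
orientation: [2.028, 2.39, 0.005]
force: [-0.0, 0.3, 0.6]
gripper_width: 43.0
```

Run:
```python
from h import *
import pickle
s=manip.state();print(s['time_s'],s['tool_pos'],s['force'])
b=snap('scene','s4.png');a=snap('top','t4.png');pickle.dump((a,b),open('s4.pkl','wb'))
T=np.array([548.2,-226.9,14]);t=np.deg2rad(9.24);R=np.array([[np.cos(t),-np.sin(t),0],[np.sin(t),np.cos(t),0],[0,0,1]])
for s in (a,b):
    q=(cloud(s)-T)@R
    # fence profile and stop: points by height in bed region
    m=(q[:,:,2]>5)&(q[:,:,2]<10)&(abs(q[:,:,0]-50)<60)&(q[:,:,1]>-45)&(q[:,:,1]<-20);f=q[m];print('fence',len(f),np.percentile(f,[3,50,97],axis=0).round(1).tolist())
    m=(q[:,:,2]>9)&(q[:,:,2]<40)&(q[:,:,0]>60)&(q[:,:,0]<110)&(abs(q[:,:,1])<25);f=q[m];print('stop',len(f),np.percentile(f,[3,50,97],axis=0).round(1).tolist())
    m=(q[:,:,2]>40)&(abs(q[:,:,1])<46)&(abs(q[:,:,0]-50)<60);f=q[m];print('bartop',len(f),np.percentile(f,[3,50,97],axis=0).round(1).tolist())
```

```text
7.875 [ 595.14665315 -128.55842884  143.60837187] [-0.02346801  0.34170385  0.56650889]
fence 92 [[70.4, -36.9, 5.2], [86.8, -31.0, 7.6], [103.2, -25.5, 9.8]]
stop 136 [[77.1, -23.4, 9.4], [82.3, -5.1, 15.1], [90.3, 11.7, 26.7]]
bartop 977 [[28.7, -12.4, 60.6], [51.8, 34.6, 532.4], [71.6, 45.4, 554.9]]
fence 136 [[9.3, -34.1, 6.0], [28.9, -29.4, 8.0], [51.8, -24.7, 9.6]]Traceback (most recent call last):
  File "<stdin>", line 10, in <module>
    return _quantile_unchecked(
        a, q, axis, out, overwrite_input, method, keepdims, weights)
    return _ureduce(a,
                    func=_quantile_ureduce_func,
    ...<5 lines>...
                    overwrite_input=overwrite_input,
                    method=method)
    r = func(a, **kwargs)
    result = _quantile(arr,
                       quantiles=q,
    ...<2 lines>...
                       out=out,
                       weights=wgt)
    slices_having_nans = np.isnan(arr[-1, ...])
                                  ~~~^^^^^^^^^
IndexError: index -1 is out of bounds for axis 0 with size 0
```

Request:
move_arm:
  increments:
    - [[-0.07,0.27,0.03],0.066]
    - [[-0.15,0.54,0.03],0.132]
    - [[-0.222,0.812,0.03],0.198]
  fingers: -0.45

```text
time_s: 8.35
tool_pos: [573.1, -61.9, 140.4]
orientation: [-1.632, -2.682, 0.001]
force: [0.9, 0.5, -0.0]
gripper_width: 61.6
```

Request:
move_arm:
  increments:
    - [[-0.07,0.27,0.03],0.066]
    - [[-0.15,0.54,0.03],0.132]
    - [[-0.222,0.812,0.03],0.198]

```text
time_s: 8.72
tool_pos: [555.3, 3.1, 142.8]
orientation: [-1.196, -2.902, 0.001]
force: [0.6, -0.2, -0.1]
gripper_width: 61.9
```

Request:
move_arm:
  increments:
    - [[-0.07,0.27,0.03],0.066]
    - [[-0.15,0.54,0.03],0.132]
    - [[-0.222,0.812,0.03],0.198]

```text
time_s: 9.1
tool_pos: [537.6, 67.9, 145.3]
orientation: [-0.733, -3.052, 0.001]
force: [-0.8, 0.4, 0.1]
gripper_width: 61.9
```

Request:
move_arm:
  increments:
    - [[-0.07,0.27,0.03],0.066]
    - [[-0.15,0.54,0.03],0.132]
    - [[-0.222,0.812,0.03],0.198]
    - [[-0.222,0.812,0.03],0.198]
    - [[-0.222,0.812,0.03],0.198]

```text
time_s: 9.72
tool_pos: [520.8, 131.8, 148.2]
orientation: [-0.258, -3.13, 0.001]
force: [-0.1, -0.0, -1.0]
gripper_width: 61.9
```

```bash
cat > card.py <<'E'
from h import *
def card(w,name,box=None):
    P=cloud(w);hsv=cv2.cvtColor(w['image'],cv2.COLOR_RGB2HSV)
    m=(hsv[:,:,1]<105)&(hsv[:,:,1]>50)&(P[:,:,2]>3.2)&(P[:,:,2]<8)
    m=cv2.morphologyEx(m.astype(np.uint8),cv2.MORPH_OPEN,np.ones((3,3)))
    n,l,st,_=cv2.connectedComponentsWithStats(m);k=1+st[1:,4].argmax();m=l==k
    im=w['image'][:,:,::-1].copy();c,_=cv2.findContours(m.astype(np.uint8),0,2);cv2.drawContours(im,c,-1,(0,0,255),1);cv2.imwrite('pics/'+name,im)
    return rect(P,m)
E
python3 - <<'E'
from card import *
s=manip.state();print(s['time_s'],s['tool_pos'],s['orientation'],s['gripper_width'])
print(card(snap('wrist'),'w5.png'));a=snap('top')
print(card(a,'t5.png'))
E
```

```text
9.725 [520.80196477 131.7897278  148.17897783] [-2.58208295e-01 -3.12980255e+00  1.10728985e-03] 61.90235911719096
((559.37255859375, 125.94837951660156), (51.66392135620117, 153.76087951660156), 80.5135269165039, np.float64(4.887849517081918), 14719)
((590.244873046875, 107.08000946044922), (15.455354690551758, 11.294928550720215), 1.144363522529602, np.float64(5.192329954794673), 40)
```

View pics/w5.png

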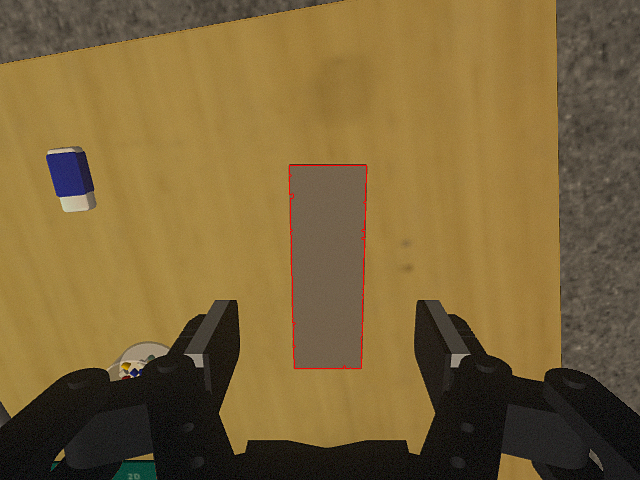

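Strip outlined (290–366, 164–368): 154 mm long, ~53 wide, top at 5 mm, centred between the pads. Descend and feel for the table.

Request:
move_arm:
  increments:
    - [[0,0,-0.35],0]
    - [[0,0,-0.7],0]
    - [[0,0,-1],0]

```text
time_s: 10.2
tool_pos: [521.3, 131.4, 67.9]
orientation: [-0.259, -3.131, 0.0]
force: [1.1, -0.4, -0.2]
gripper_width: 62.3
```

Request:
move_arm:
  increments:
    - [[0,0,-0.3],0]
    - [[0,0,-0.6],0]
    - [[0,0,-0.75],0]
    - [[0,0,-0.8],0]
    - [[0,0,-0.8],0]

```text
time_s: 10.82
tool_pos: [521.6, 132.1, 5.1]
orientation: [0.257, 3.131, -0.0]
force: [0.8, -0.4, -0.4]
gripper_width: 61.8
```

Request:
move_arm:
  increments:
    - [[0,0,-0.025],0]
    - [[0,0,-0.025],0]

```text
time_s: 11.08
tool_pos: [521.5, 132.3, 3.2]
orientation: [0.256, 3.13, 0.0]
force: [-0.3, 0.1, -0.4]
gripper_width: 61.8
```

Request:
move_arm:
  increments:
    - [[0,0,-0.02],0]
    - [[0,0,-0.02],0]

```text
time_s: 11.32
tool_pos: [521.1, 132.3, 1.2]
orientation: [0.256, 3.131, -0.0]
force: [0.0, 0.4, -0.2]
gripper_width: 62.0
```

Run:
```python
from h import *
s=manip.state();print(s['time_s'],s['tool_pos'],s['force'])
w=snap('wrist','w6.png');P=cloud(w)
# lowest points of the pads: nonstandard check
cv2.imwrite('pics/w6c.png',w['image'][240:,120:520,::-1])
b=snap('scene');u,v=proj(b,[521,132,0])[0].astype(int);print(u,v)
cv2.imwrite('pics/s6c.png',cv2.resize(b['image'][max(v-60,0):v+50,u-80:u+80,::-1],None,fx=4.5,fy=4.5,interpolation=cv2.INTER_CUBIC))
```

```text
11.325 [521.14456182 132.27908984   1.23572004] [ 0.02147695  0.37607598 -0.18539202]
265 245
```

View pics/s6c.png

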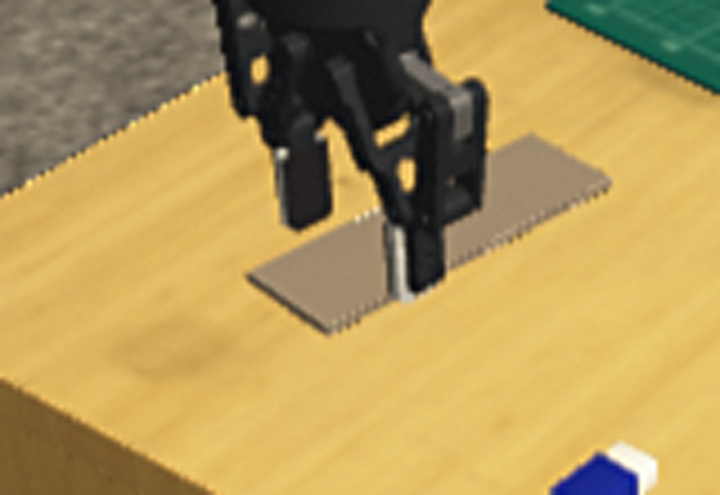

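Fingers straddle the strip; the tips are still a few mm above the table. Keep feeling down.

Request:
move_arm:
  increments:
    - [[0,0,-0.025],0]
    - [[0,0,-0.025],0]

```text
time_s: 11.68
tool_pos: [521.0, 132.2, -1.0]
orientation: [-0.256, -3.131, 0.0]
force: [-0.2, -0.8, 0.4]
gripper_width: 62.0
```

Request:
move_arm:
  increments:
    - [[0,0,-0.02],0]
    - [[0,0,-0.02],0]

```text
time_s: 11.92
tool_pos: [521.1, 132.2, -2.6]
orientation: [-0.256, -3.131, 0.0]
force: [0.3, -0.7, 0.7]
gripper_width: 61.9
```

Request:
move_arm:
  increments:
    - [[0,0,-0.015],0]
    - [[0,0,-0.015],0]

```text
time_s: 12.18
tool_pos: [521.1, 132.2, -3.7]
orientation: [-0.256, -3.131, 0.0]
force: [-0.1, 0.2, 0.2]
gripper_width: 62.0
```

Request:
move_arm:
  increments:
    - [[0,0,-0.015],0]
    - [[0,0,-0.015],0]

```text
time_s: 12.42
tool_pos: [521.1, 132.2, -4.9]
orientation: [-0.256, -3.131, 0.0]
force: [1.1, -0.5, 0.4]
gripper_width: 62.0
```

Request:
move_arm:
  increments:
    - [[0,0,-0.012],0]
    - [[0,0,-0.012],0]

```text
time_s: 12.68
tool_pos: [521.3, 132.2, -5.5]
orientation: [0.256, 3.131, -0.0]
force: [-1.2, -0.1, 4.1]
gripper_width: 61.9
```

Request:
move_arm:
  increments:
    - [[0,0,-0.012],0]
    - [[0,0,-0.012],0]

```text
time_s: 12.92
tool_pos: [521.3, 132.3, -5.5]
orientation: [0.256, 3.131, -0.0]
force: [-3.1, -0.5, 15.4]
gripper_width: 61.7
```

Request:
move_arm:
  increments:
    - [[0,0,0.052],0]
    - [[0,0,0.052],0]

```text
time_s: 13.18
tool_pos: [521.4, 132.3, -2.4]
orientation: [0.256, 3.131, 0.0]
force: [0.2, -0.5, 0.5]
gripper_width: 61.9
```

Request:
move_arm:
  increments:
    - [[0,0,0],0]
    - [[0,0,0],0]
    - [[0,0,0],0]
    - [[0,0,0],0]
  fingers: 0.5

```text
time_s: 13.68
tool_pos: [521.2, 132.2, -2.1]
orientation: [0.256, 3.131, -0.0]
force: [-1.2, 0.5, 9.4]
gripper_width: 49.2
```

Request:
move_arm:
  increments:
    - [[0,0,0.3],0]
    - [[0,0,0.7],0]
    - [[0,0,1],0]
    - [[0,0,1],0]

```text
time_s: 14.18
tool_pos: [522.6, 132.4, 78.7]
orientation: [0.256, 3.128, 0.001]
force: [0.0, 0.4, -0.8]
gripper_width: 49.3
```

Run:
```python
from h import *
from card import *
s=manip.state();print(s['time_s'],s['tool_pos'],s['orientation'],s['gripper_width'],s['force'])
w=snap('wrist','w7.png');b=snap('scene','s7.png')
cv2.imwrite('pics/c7.png',np.hstack([w['image'][240:,160:480,::-1],b['image'][100:340,180:500,::-1]]))
P=cloud(w);hsv=cv2.cvtColor(w['image'],cv2.COLOR_RGB2HSV)
m=(hsv[:,:,1]<105)&(hsv[:,:,1]>50)&(P[:,:,2]>60)&(P[:,:,2]<110)
print(rect(P,m));q=P[m];A=np.c_[q[:,:2]-q[:,:2].mean(0),np.ones(len(q))];print(np.linalg.lstsq(A,q[:,2],rcond=None)[0])
```

```text
14.175 [522.56278646 132.44498777  78.69173066] [2.56093471e-01 3.12775727e+00 9.87316234e-04] 49.32221919147211 [ 0.03443197  0.44215577 -0.75969426]
((529.658203125, 131.39479064941406), (76.7070541381836, 91.7138900756836), 80.21453094482422, np.float64(85.65437847690515), 35008)
[-8.23675283e-03  5.93180074e-03  8.64954205e+01]
```

View pics/c7.png

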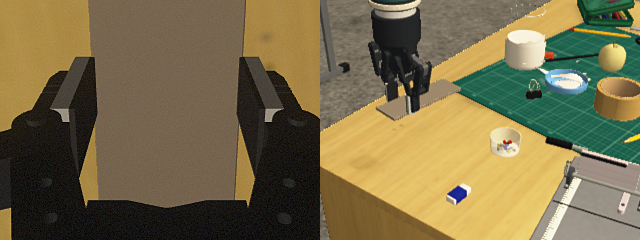

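Strip is held level, grip width ≈52 mm. Carry it to the front of the trimmer, clear of everything.

Request:
move_arm:
  increments:
    - [[-0.1,-0.3,0.25],0.014]
    - [[-0.2,-0.6,0.25],0.028]
    - [[-0.3,-0.934,0.25],0.0415]

```text
time_s: 14.65
tool_pos: [496.0, 57.0, 96.2]
orientation: [-0.152, -3.136, 0.0]
force: [-0.9, -0.3, -0.3]
gripper_width: 49.2
```

Request:
move_arm:
  increments:
    - [[-0.1,-0.3,0],0.014]
    - [[-0.2,-0.6,0],0.028]
    - [[-0.3,-0.934,0],0.0415]

```text
time_s: 15.02
tool_pos: [471.8, -17.7, 96.0]
orientation: [-0.05, -3.138, -0.001]
force: [1.1, -0.3, -0.8]
gripper_width: 49.3
```

Request:
move_arm:
  increments:
    - [[-0.1,-0.3,0],0.014]
    - [[-0.2,-0.6,0],0.028]
    - [[-0.3,-0.934,0],0.0415]

```text
time_s: 15.4
tool_pos: [447.8, -92.2, 96.0]
orientation: [0.052, -3.139, -0.002]
force: [0.2, 0.4, -0.9]
gripper_width: 49.6
```

Request:
move_arm:
  increments:
    - [[-0.03,-0.3,0],0.014]
    - [[-0.06,-0.6,0],0.028]
    - [[-0.1,-0.934,0],0.0415]

```text
time_s: 15.78
tool_pos: [440.0, -166.8, 96.0]
orientation: [0.154, -3.135, -0.002]
force: [0.3, 0.1, -0.9]
gripper_width: 49.4
```

Request:
move_arm:
  increments:
    - [[0,-0.3,0],0.014]
    - [[0,-0.6,0],0.028]
    - [[0,-0.934,0],0.0415]
    - [[0,-0.934,0],0.0415]
    - [[0,-0.934,0],0.0415]

```text
time_s: 16.4
tool_pos: [440.2, -240.3, 96.3]
orientation: [0.254, -3.129, -0.003]
force: [-0.8, 1.2, -0.1]
gripper_width: 49.4
```

```bash
cat >> h.py <<'E'
T=np.array([548.2,-226.9,14]);t=np.deg2rad(9.24);R=np.array([[np.cos(t),-np.sin(t),0],[np.sin(t),np.cos(t),0],[0,0,1]])
def st():
    s=manip.state();o=s['orientation'];yaw=(2*np.rad2deg(np.arctan2(o[1],o[0]))-90)%180
    print(s['time_s'],s['tool_pos'].round(2),'yaw',yaw.round(2),'trim',((s['tool_pos']-T)@R).round(2),'F',s['force'].round(1),'Ft',(s['force']@R).round(1),s['gripper_width'].round(1))
E
python3 - <<'E'
from h import *
st()
w=snap('wrist','w8.png');b=snap('scene','s8.png')
P=cloud(b);q=(P-T)@R
E
```

```text
Traceback (most recent call last):
  File "h.py", line 21, in st
    print(s['time_s'],s['tool_pos'].round(2),'yaw',yaw.round(2),'trim',((s['tool_pos']-T)@R).round(2),'F',s['force'].round(1),'Ft',(s['force']@R).round(1),s['gripper_width'].round(1))
                                                                                                                                                           ^^^^^^^^^^^^^^^^^^^^^^^^
AttributeError: 'float' object has no attribute 'round'
```

```bash
sed -i "s/,s\['gripper_width'\].round(1)//" h.py
python3 - <<'E'
from h import *
import pickle
st()
b=snap('scene','s8.png');a=snap('top')
for s in (a,b):
    P=cloud(s);q=(P-T)@R;m=(q[:,:,2]>77)&(q[:,:,2]<92)&(q[:,:,0]>-70)&(q[:,:,0]<40)&(abs(q[:,:,1])<50)
    f=q[m];print(len(f),'card front part trim',cv2.minAreaRect(f[:,:2].astype(np.float32)),np.percentile(f,[1,50,99],axis=0).round(1).tolist())
s0=pickle.load(open('s0.pkl','rb'))
for s in s0:
    q=(cloud(s)-T)@R
    m=(q[:,:,2]>9)&(q[:,:,2]<16)&(q[:,:,0]>60)&(q[:,:,0]<110)&(abs(q[:,:,1])<25);f=q[m];print('stop',len(f),np.percentile(f,[1,10,50,90,99],axis=0)[:,0].round(1))
cv2.imwrite('pics/s8c.png',b['image'][150:400,300:600,::-1].repeat(2,0).repeat(2,1))
E
```

```text
16.4 [ 440.18 -240.29   96.34] yaw 99.27 trim [-108.76    4.12   82.34] F [-0.8  1.2 -0.1] Ft [-0.6  1.4 -0.1]
1327 card front part trim ((-30.662025451660156, 3.2664432525634766), (53.37685775756836, 78.43387603759766), 89.65618133544922) [[-68.7, -21.6, 84.4], [-29.8, 4.8, 89.0], [7.4, 29.6, 91.9]]
548 card front part trim ((-32.12923812866211, 5.622875213623047), (51.51838302612305, 75.78199005126953), 89.15579223632812) [[-69.6, -20.0, 87.4], [-53.1, 11.7, 89.3], [1.9, 31.1, 90.9]]
stop 123 [77.4 78.3 84.2 89.7 91.1]
stop 162 [74.8 75.9 79.8 88.  90.4]
```

View pics/s8c.png

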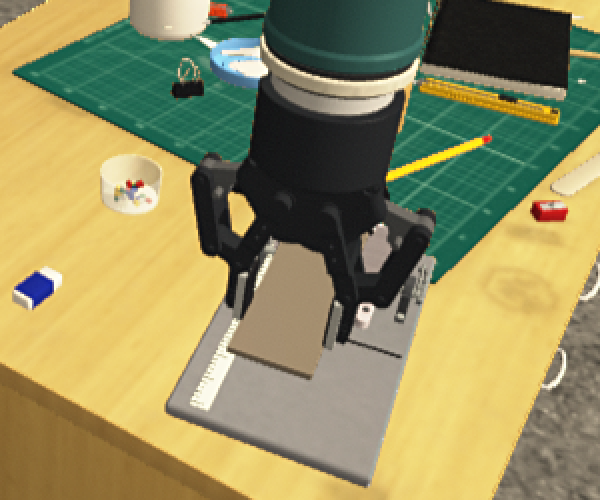

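Strip over the bed, aligned, front end at x≈7 before the fence. Descend.

Request:
move_arm:
  increments:
    - [[0,0,-0.25],0]
    - [[0,0,-0.5],0]
    - [[0,0,-0.75],0]

```text
time_s: 16.88
tool_pos: [441.1, -240.4, 36.9]
orientation: [0.256, -3.131, -0.0]
force: [-0.4, 0.4, -1.2]
gripper_width: 49.1
```

Request:
move_arm:
  increments:
    - [[0,0,-0.15],0]
    - [[0,0,-0.25],0]
    - [[0,0,-0.27],0]
    - [[0,0,-0.27],0]

```text
time_s: 17.38
tool_pos: [441.4, -241.5, 16.1]
orientation: [-0.255, 3.131, -0.001]
force: [0.3, -0.1, 0.0]
gripper_width: 49.2
```

Request:
move_arm:
  increments:
    - [[0,0,-0.01],0]
    - [[0,0,-0.01],0]

```text
time_s: 17.62
tool_pos: [441.4, -241.6, 15.3]
orientation: [-0.255, 3.131, -0.001]
force: [-0.4, -0.8, -1.5]
gripper_width: 49.6
```

```bash
python3 -c "
from h import *
st()"
```

```text
17.625 [ 441.4  -241.56   15.35] yaw 99.3 trim [-107.76    2.68    1.35] F [-0.4 -0.8 -1.5] Ft [-0.5 -0.7 -1.5]
```

Request:
move_arm:
  increments:
    - [[0,0,-0.03],0]
    - [[0,0,-0.03],0]

```text
time_s: 17.88
tool_pos: [441.1, -241.3, 12.5]
orientation: [0.255, -3.131, -0.0]
force: [-0.1, 0.4, -0.7]
gripper_width: 49.4
```

Request:
move_arm:
  increments:
    - [[0,0,-0.008],0]
    - [[0,0,-0.008],0]

```text
time_s: 18.12
tool_pos: [441.2, -241.4, 12.0]
orientation: [-0.255, 3.131, -0.0]
force: [-0.1, 0.1, -1.1]
gripper_width: 49.4
```

Request:
move_arm:
  increments:
    - [[0,0,-0.006],0]
    - [[0,0,-0.006],0]

```text
time_s: 18.38
tool_pos: [441.2, -241.4, 11.9]
orientation: [-0.255, 3.131, -0.0]
force: [0.7, 1.4, 5.6]
gripper_width: 49.7
```

Request:
move_arm:
  increments:
    - [[0,0,0.007],0]
    - [[0.1,0.016,0.007],0]
    - [[0.25,0.041,0.007],0]
    - [[0.4,0.065,0.007],0]
    - [[0.55,0.089,0.007],0]
    - [[0.68,0.111,0.007],0]
    - [[0.74,0.12,0.007],0]
    - [[0.74,0.12,0.007],0]
    - [[0.74,0.12,0.007],0]

```text
time_s: 19.5
tool_pos: [499.9, -231.7, 12.0]
orientation: [0.255, -3.131, -0.0]
force: [-0.3, -0.4, -0.6]
gripper_width: 49.4
```

Run:
```python
from h import *
st()
for n in ('scene','top'):
    s=snap(n,n+'9.png');q=(cloud(s)-T)@R
    m=(q[:,:,2]>9)&(q[:,:,2]<16)&(q[:,:,0]>60)&(q[:,:,0]<110)&(abs(q[:,:,1])<25);f=q[m];print('stop',len(f),np.percentile(f,[1,10,50],axis=0)[:,0].round(1) if len(f) else '')
    m=(q[:,:,2]>55)&(q[:,:,2]<70)&(q[:,:,1]<46)&(q[:,:,1]>-46)&(abs(q[:,:,0]-50)<30);f=q[m];print('bar',len(f),np.percentile(f,[5,50,95],axis=0).round(1).tolist() if len(f) else '')
```

```text
19.5 [ 499.92 -231.65   12.  ] yaw 99.31 trim [-48.41   3.06  -2.  ] F [-0.3 -0.4 -0.6] Ft [-0.4 -0.3 -0.6]
stop 0 
bar 54 [[53.7, -39.7, 55.9], [55.4, -33.5, 60.0], [57.2, -26.9, 62.8]]
stop 128 [77.2 78.2 83.4]
bar 411 [[42.9, -21.9, 60.2], [51.3, 11.2, 63.9], [59.0, 43.0, 67.8]]
```

Request:
move_arm:
  increments:
    - [[0.003,-0.018,0],0]
    - [[0.006,-0.037,0],0]
    - [[0.006,-0.037,0],0]

```text
time_s: 19.98
tool_pos: [500.7, -234.6, 12.0]
orientation: [0.255, -3.131, -0.0]
force: [0.2, 1.6, 0.1]
gripper_width: 49.4
```

Request:
move_arm:
  increments:
    - [[0.001,-0.006,0],0]
    - [[0.001,-0.006,0],0]

```text
time_s: 20.23
tool_pos: [500.6, -234.8, 12.0]
orientation: [0.255, -3.131, -0.001]
force: [-0.2, 3.3, 1.0]
gripper_width: 49.4
```

Request:
move_arm:
  increments:
    - [[0.001,-0.006,0],0]
    - [[0.001,-0.006,0],0]

```text
time_s: 20.48
tool_pos: [500.6, -235.0, 12.0]
orientation: [0.255, -3.13, -0.002]
force: [-0.2, 5.4, 1.7]
gripper_width: 49.4
```

```bash
python3 -c "
from h import *
st()"
```

```text
20.475 [ 500.59 -234.98   11.99] yaw 99.33 trim [-48.29  -0.33  -2.01] F [-0.2  5.4  1.7] Ft [0.7 5.4 1.7]
```

Run:
```python
from h import *
st();s=manip.state();print(s['wrist_torque'],'lever',s['wrist_torque'][2]/s['force'][1]*1000)
w=snap('wrist','w10.png');a=snap('top','t10.png')
u,v=proj(a,T)[0].astype(int)
cv2.imwrite('pics/c10.png',np.hstack([cv2.resize(a['image'][v-65:v+65,u-50:u+50,::-1],(370,480),interpolation=cv2.INTER_CUBIC),w['image'][:,110:530,::-1]]))
```

```text
20.475 [ 500.59 -234.98   11.99] yaw 99.33 trim [-48.29  -0.33  -2.01] F [-0.2  5.4  1.7] Ft [0.7 5.4 1.7]
[0.83183337 0.02480535 0.32402443] lever 59.59699990863964
```

View pics/c10.png

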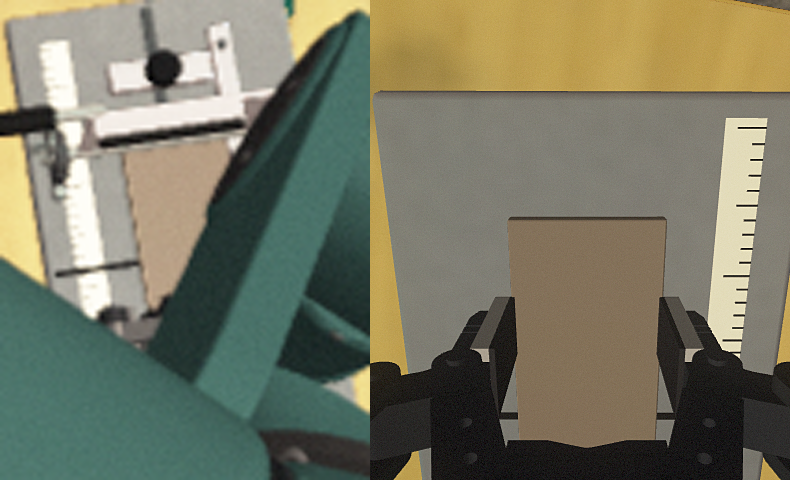

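Top crop: strip under the bar, stop with black knob ahead of it. Wrist crop: strip held straight between pads, ruler at right. Force lever suggests contact near the fence's front end, so I'll measure the strip's angle relative to the ruler and board edges.

```bash
cat > ang.py <<'E'
from h import *
def plane(s,uv,z):
    K=np.array(s['intrinsics']);d=np.c_[(uv[:,0]-K[0,2])/K[0,0],(uv[:,1]-K[1,2])/K[1,1],np.ones(len(uv))]@cv2.Rodrigues(np.array(s['rotation']))[0].T
    o=np.array(s['origin']);return o+d*((z-o[2])/d[:,2])[:,None]
def edge(s,img,rows,cols,axis,z,sgn):
    """subpixel strongest gradient of sign sgn along axis (1: across columns) -> line fit in trimmer frame"""
    g=cv2.GaussianBlur(img.astype(np.float32),(0,0),1.2);pts=[]
    if axis==1:
        for r in rows:
            d=sgn*np.gradient(g[r,cols[0]:cols[1]]);k=d.argmax();pts.append((cols[0]+k,r))
    else:
        for c in range(*cols):
            d=sgn*np.gradient(g[rows[0]:rows[-1]+1,c]);k=d.argmax();pts.append((c,rows[0]+k))
    p=(plane(s,np.array(pts,float),z)-T)@R
    vx,vy,x0,y0=cv2.fitLine(p[:,:2].astype(np.float32),cv2.DIST_HUBER,0,.01,.01).ravel()
    return np.array([np.degrees(np.arctan2(vy,vx)),x0,y0]).round(2)
E
python3 - <<'E'
from ang import *
s=snap('wrist');g=cv2.cvtColor(s['image'],cv2.COLOR_RGB2GRAY);S=cv2.cvtColor(s['image'],cv2.COLOR_RGB2HSV)[:,:,1]
sat=S
print('card L',edge(s,sat,range(225,290),(600,640),1,19,1),'card R',edge(s,sat,range(225,290),(760-110-0-0,800-110-0),1,19,-1) if 0 else '')
# crop offset: c10 x -> wrist col = x-370+110
print('card -y',edge(s,sat,range(225,292),(240,262),1,19,1))
print('card +y',edge(s,sat,range(225,292),(395,417),1,19,-1))
print('card rear',edge(s,sat,range(205,230),(260,395),0,19,1))
print('ruler -y side',edge(s,g,range(125,320),(440,478),1,14,1))
print('ruler +y side',edge(s,g,range(125,330),(490,518),1,14,-1))
print('board front',edge(s,g,range(80,105),(130,440),0,14,-1))
E
```

```text
card L [ 27.07 -73.93  98.97] card R 
card -y [  0.26 -73.2  -25.87]
card +y [  0.14 -73.23  25.82]
card rear [-89.96 -87.62   2.01]
ruler -y side [ -0.11 -83.64  43.4 ]
ruler +y side [  2.84 -86.61  56.83]
board front [ -89.94 -126.3   -24.95]
```

Strip is parallel to the trimmer within ~0.2°, width 51.7 mm. Ease the fence force and advance towards the stop.

Request:
move_arm:
  increments:
    - [[-0.001,0.006,0],0]
    - [[0.024,0.01,0],0]
    - [[0.049,0.014,0],0]
    - [[0.073,0.018,0],0]
    - [[0.073,0.018,0],0]

```text
time_s: 21.25
tool_pos: [506.3, -233.9, 11.9]
orientation: [0.255, -3.13, -0.001]
force: [-3.7, 3.9, 3.2]
gripper_width: 49.4
```

```bash
python3 -c "
from h import *
st()"
```

```text
21.25 [ 506.29 -233.89   11.94] yaw 99.32 trim [-42.49  -0.17  -2.06] F [-3.7  3.9  3.2] Ft [-3.1  4.4  3.2]
```

Request:
move_arm:
  increments:
    - [[-0.001,0.004,0.003],0]
    - [[-0.001,0.004,0.003],0]

```text
time_s: 21.5
tool_pos: [506.6, -233.8, 12.1]
orientation: [0.255, -3.131, -0.0]
force: [-2.1, 3.4, 0.7]
gripper_width: 49.6
```

```bash
python3 -c "
from h import *
st()"
```

```text
21.5 [ 506.63 -233.79   12.11] yaw 99.31 trim [-42.14  -0.12  -1.89] F [-2.1  3.4  0.7] Ft [-1.5  3.7  0.7]
```

Request:
move_arm:
  increments:
    - [[0.006,0.001,0],0]
    - [[0.012,0.002,0],0]
    - [[0.012,0.002,0],0]

```text
time_s: 21.88
tool_pos: [507.7, -233.6, 12.2]
orientation: [0.255, -3.131, -0.0]
force: [-2.6, 3.8, -0.7]
gripper_width: 49.3
```

```bash
python3 -c "
from h import *
st()"
```

```text
21.875 [ 507.67 -233.64   12.21] yaw 99.31 trim [-41.09  -0.15  -1.79] F [-2.6  3.8 -0.7] Ft [-1.9  4.2 -0.7]
```

Request:
move_arm:
  increments:
    - [[0.006,0.004,0],0]
    - [[0.012,0.005,0],0]
    - [[0.012,0.005,0],0]

```text
time_s: 22.25
tool_pos: [508.9, -233.4, 12.4]
orientation: [-0.255, 3.131, -0.0]
force: [-2.0, 3.5, -0.5]
gripper_width: 49.5
```

Request:
move_arm:
  increments:
    - [[0.006,0.001,0],0]
    - [[0.006,0.001,0],0]

```text
time_s: 22.5
tool_pos: [509.3, -233.4, 12.3]
orientation: [-0.255, 3.131, -0.0]
force: [-1.3, 3.9, -0.4]
gripper_width: 49.5
```

```bash
python3 -c "
from h import *
st()"
```

```text
22.5 [ 509.33 -233.35   12.34] yaw 99.31 trim [-39.4   -0.13  -1.66] F [-1.3  3.9 -0.4] Ft [-0.7  4.1 -0.4]
```

Request:
move_arm:
  increments:
    - [[0.006,0.001,0],0]
    - [[0.006,0.001,0],0]

```text
time_s: 22.75
tool_pos: [509.6, -233.3, 12.3]
orientation: [0.255, -3.131, 0.0]
force: [-2.5, 2.9, -0.6]
gripper_width: 49.7
```

Request:
move_arm:
  increments:
    - [[0.005,0.001,0],0]
    - [[0.005,0.001,0],0]

```text
time_s: 23.0
tool_pos: [509.6, -233.2, 12.2]
orientation: [0.255, -3.13, 0.0]
force: [-3.7, 1.5, 0.5]
gripper_width: 49.7
```

```bash
python3 -c "
from h import *
st()"
```

```text
23.0 [ 509.63 -233.24   12.22] yaw 99.32 trim [-39.09  -0.07  -1.78] F [-3.7  1.5  0.5] Ft [-3.4  2.   0.5]
```

Advance stalled at the stop with 3.4 N, where expected. Release, rise, and check.

Request:
move_arm:
  increments:
    - [[0,0,0],0]
    - [[0,0,0],0]
    - [[0,0,0],0]
  fingers: -0.5

```text
time_s: 23.38
tool_pos: [511.1, -233.7, 12.7]
orientation: [-0.255, 3.13, -0.002]
force: [-0.1, 1.1, 0.3]
gripper_width: 64.2
```

Request:
move_arm:
  increments:
    - [[0,0,0.1],0]
    - [[0,0,0.4],0]
    - [[0,0,0.8],0]
    - [[0,0,0.8],0]

```text
time_s: 23.88
tool_pos: [512.1, -234.4, 79.1]
orientation: [-0.255, 3.126, -0.006]
force: [-0.9, -0.8, -0.6]
gripper_width: 63.7
```

Request:
move_arm:
  increments:
    - [[-0.4,0.1,0.4],0]
    - [[-0.8,0.2,0.8],0]
    - [[-0.8,0.2,0.8],0]
    - [[-0.8,0.2,0.8],0]

```text
time_s: 24.38
tool_pos: [446.5, -217.3, 139.9]
orientation: [-0.254, 3.131, -0.001]
force: [-0.7, 0.0, -0.5]
gripper_width: 64.3
```

Run:
```python
from h import *
import pickle
st()
w=snap('wrist','w11.png');a=snap('top','t11.png');b=snap('scene','s11.png');pickle.dump((w,a,b),open('s11.pkl','wb'))
for n,s in (('w',w),('t',a),('s',b)):
    u,v=proj(s,np.array([[-77,26,5],[-77,-26,5],[15,-27.5,8],[77,0,12]])@R.T+T).round().astype(int).T;print(n,u,v)
u,v=proj(b,T)[0].astype(int)
cv2.imwrite('pics/c11.png',np.hstack([cv2.resize(b['image'][v-75:v+75,u-60:u+60,::-1],(384,480),interpolation=cv2.INTER_CUBIC),w['image'][:,110:526,::-1]]))
```

```text
24.375 [ 446.46 -217.32  139.95] yaw 99.29 trim [-98.88  25.79 125.95] F [-0.7  0.  -0.5] Ft [-0.7  0.1 -0.5]
w [327 246 250 291] [261 261 387 463]
t [442 471 463 442] [291 287 236 205]
s [426 463 480 472] [337 350 307 276]
```

View pics/c11.png

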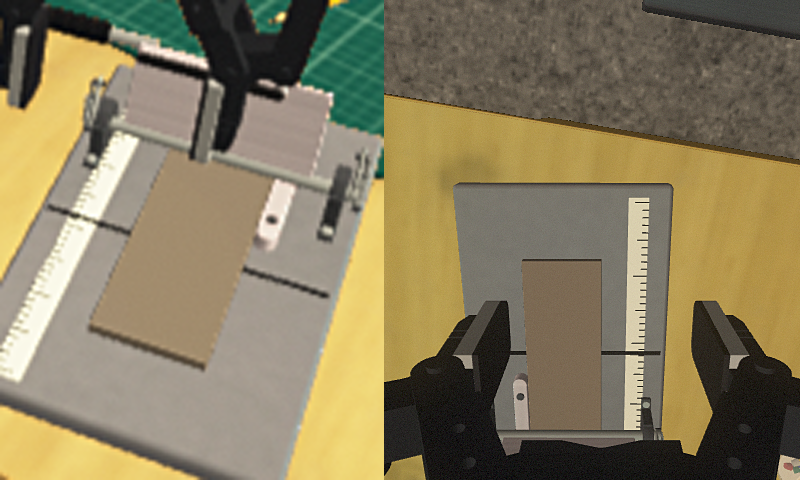

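Left: strip under the bar and beside the fence. Right: wrist view from above, fence at (520,400) next to the strip edge at (524,400). Measure the gap and angle.

Run:
```python
from ang import *
import pickle
w,a,b=pickle.load(open('s11.pkl','rb'));s=w
S=cv2.cvtColor(s['image'],cv2.COLOR_RGB2HSV)[:,:,1];g=cv2.cvtColor(s['image'],cv2.COLOR_RGB2GRAY)
print('card -y open',edge(s,S,range(265,365),(238,262),1,19,1))
print('card -y at fence',edge(s,S,range(385,425),(242,262),1,19,1))
print('card +y',edge(s,S,range(265,345),(318,338),1,19,-1),edge(s,S,range(360,425),(318,338),1,19,-1))
print('rear',edge(s,S,range(250,270),(255,320),0,19,1))
print('ruler',edge(s,g,range(205,420),(340,362),1,14,1))
print('board front',edge(s,g,range(175,195),(190,380),0,14,-1))
print('fence face, strongest drop',edge(s,g,range(385,425),(240,258),1,22,-1))
q=(cloud(s)-T)@R
for r in (390,405,420): print(r,[(c,*q[r,c].round(1)[1:],int(g[r,c]),int(S[r,c])) for c in range(236,256,1)])
cv2.imwrite('pics/f11.png',cv2.resize(s['image'][360:435,225:285,::-1],None,fx=8,fy=8,interpolation=cv2.INTER_NEAREST))
```

```text
card -y open [ -0.06 -38.75 -25.45]
card -y at fence [ -0.56  32.86 -25.63]
card +y [ 4.000e-02 -5.249e+01  2.634e+01] [ 0.04 22.7  26.4 ]
rear [-89.97 -79.33   1.8 ]
ruler [ -0.1  -36.52  43.39]
board front [ -89.97 -127.79    0.18]
fence face, strongest drop [  0.52  29.97 -26.15]
390 [(236, np.float64(-39.7), np.float64(-0.9), 111, 25), (237, np.float64(-38.7), np.float64(0.3), 115, 26), (238, np.float64(-37.8), np.float64(0.8), 107, 26), (239, np.float64(-35.5), np.float64(7.4), 180, 21), (240, np.float64(-34.5), np.float64(9.0), 173, 36), (241, np.float64(-34.2), np.float64(7.0), 169, 33), (242, np.float64(-33.4), np.float64(7.4), 166, 37), (243, np.float64(-32.6), np.float64(8.0), 166, 37), (244, np.float64(-31.9), np.float64(7.8), 168, 33), (245, np.float64(-31.2), np.float64(8.0), 166, 32), (246, np.float64(-30.4), np.float64(8.2), 164, 38), (247, np.float64(-29.8), np.float64(8.0), 166, 39), (248, np.float64(-29.2), np.float64(7.5), 165, 38), (249, np.float64(-28.3), np.float64(8.6), 167, 36), (250, np.float64(-27.6), np.float64(8.2), 172, 32), (251, np.float64(-27.0), np.fl
[... 1621 characters left out ...]
p.float64(7.7), 170, 33), (243, np.float64(-33.7), np.float64(8.9), 171, 35), (244, np.float64(-33.3), np.float64(7.6), 164, 35), (245, np.float64(-32.5), np.float64(8.1), 163, 38), (246, np.float64(-31.7), np.float64(8.5), 164, 36), (247, np.float64(-31.0), np.float64(8.5), 163, 37), (248, np.float64(-30.5), np.float64(7.4), 165, 37), (249, np.float64(-29.6), np.float64(8.0), 162, 35), (250, np.float64(-28.8), np.float64(8.4), 165, 43), (251, np.float64(-28.3), np.float64(7.7), 168, 37), (252, np.float64(-27.4), np.float64(8.3), 163, 36), (253, np.float64(-26.6), np.float64(8.7), 180, 39), (254, np.float64(-26.2), np.float64(7.2), 123, 44), (255, np.float64(-25.8), np.float64(5.8), 68, 37)]
```

View pics/f11.png

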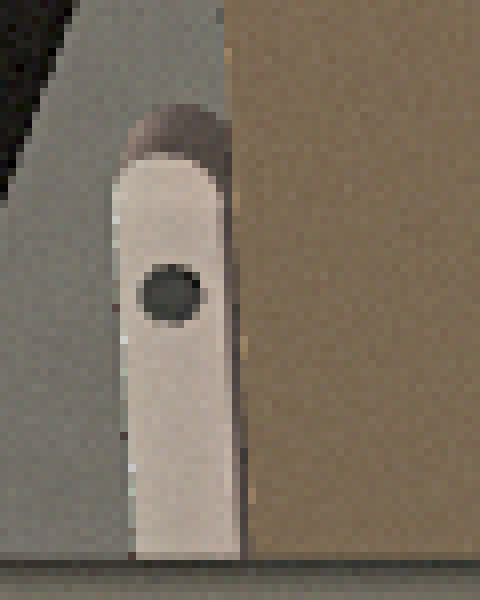

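Gap to the fence ≈0.5 mm, angle within 0.1–0.2°, and the rear edge moved as commanded, so the strip is seated. Back to the handle.

Request:
move_arm:
  increments:
    - [[0.15,0.1,0],-0.09]
    - [[0.3,0.19,0],-0.18]
    - [[0.45,0.28,0],-0.27]
    - [[0.6,0.37,0],-0.36]
    - [[0.75,0.47,0],-0.45]
    - [[0.912,0.561,0],-0.5]
  fingers: 0

```text
time_s: 25.28
tool_pos: [519.6, -171.8, 139.2]
orientation: [-0.967, -2.988, -0.0]
force: [0.5, 0.1, -0.9]
gripper_width: 42.5
```

Request:
move_arm:
  increments:
    - [[0.15,0.1,0],-0.09]
    - [[0.3,0.19,0],-0.18]
    - [[0.45,0.28,0],-0.27]
    - [[0.6,0.37,0],-0.36]
    - [[0.75,0.47,0],-0.45]
    - [[0.912,0.561,0],-0.5]
    - [[0.912,0.561,0],-0.5]
    - [[0.912,0.561,0],-0.5]

```text
time_s: 26.28
tool_pos: [591.4, -127.4, 139.5]
orientation: [-2.031, -2.395, 0.001]
force: [-0.5, -0.5, 0.3]
gripper_width: 42.7
```

Run:
```python
from h import *
st()
w=snap('wrist','w12.png')
q=(cloud(w)-T)@R
m=(q[:,:,2]>50)&(q[:,:,2]<75)&(q[:,:,1]>75)&(q[:,:,1]<115)&(abs(q[:,:,0]-55)<30);f=q[m]
print(len(f),np.percentile(f,[3,50,97],axis=0).round(1).tolist())
```

```text
26.275 [ 591.44 -127.38  139.46] yaw 9.42 trim [ 58.66  91.29 125.46] F [-0.5 -0.5  0.3] Ft [-0.6 -0.4  0.3]
1580 [[54.0, 76.1, 59.8], [59.6, 93.3, 65.1], [65.4, 107.7, 66.9]]
```

Request:
move_arm:
  increments:
    - [[0.012,0.002,-0.3],0]
    - [[0.012,0.002,-0.6],0]
    - [[0.012,0.002,-0.85],0]
    - [[0.012,0.002,-1],0]
    - [[0.012,0.002,-1],0]

```text
time_s: 26.95
tool_pos: [592.1, -127.2, 59.6]
orientation: [-2.033, -2.393, 0.001]
force: [0.7, -0.6, -0.0]
gripper_width: 42.9
```

Request:
move_arm:
  increments:
    - [[0,0,0],0]
    - [[0,0,0],0]
    - [[0,0,0],0]
    - [[0,0,0],0]
    - [[0,0,0],0]
  fingers: 1

```text
time_s: 27.58
tool_pos: [593.0, -127.5, 61.3]
orientation: [2.033, 2.394, -0.0]
force: [-2.5, -0.9, 7.2]
gripper_width: 9.7
```

Run:
```python
from h import *
st();print(manip.state()['gripper_width'])
r=45.6;a1=np.arctan2(60.0-16,59.7-50);a1=np.pi-a1;print('theta now',a1-.066)
p=[]
for th in np.linspace(a1-.066,0.11,19)[1:]:
    a=th+.066;dx=r*(np.cos(a1)-np.cos(a));dz=r*(np.sin(a)-np.sin(a1));p.append((dx*np.cos(t)/80,dx*np.sin(t)/80,dz/80))
p=np.array(p)
for k in (0,6,12):
    o=p[k-1] if k else 0
    print(k,[[[round(float(v),3) for v in x],0] for x in p[k:k+6]-o])
```

```text
27.575 [ 593.01 -127.53   61.3 ] yaw 9.32 trim [60.18 90.88 47.3 ] F [-2.5 -0.9  7.2] Ft [-2.6 -0.5  7.2]
9.672380609222275
theta now 1.7217801514906517
0 [[[-0.05, -0.008, 0.009], 0], [[-0.1, -0.016, 0.013], 0], [[-0.15, -0.024, 0.013], 0], [[-0.2, -0.033, 0.008], 0], [[-0.25, -0.041, -0.002], 0], [[-0.298, -0.049, -0.016], 0]]
6 [[[-0.047, -0.008, -0.018], 0], [[-0.092, -0.015, -0.041], 0], [[-0.135, -0.022, -0.067], 0], [[-0.176, -0.029, -0.097], 0], [[-0.214, -0.035, -0.131], 0], [[-0.248, -0.04, -0.168], 0]]
12 [[[-0.031, -0.005, -0.04], 0], [[-0.059, -0.01, -0.083], 0], [[-0.082, -0.013, -0.128], 0], [[-0.102, -0.017, -0.175], 0], [[-0.117, -0.019, -0.223], 0], [[-0.128, -0.021, -0.273], 0]]
```

Request:
move_arm:
  increments:
    - [[-0.05,-0.008,0.009],0]
    - [[-0.1,-0.016,0.013],0]
    - [[-0.15,-0.024,0.013],0]
    - [[-0.2,-0.033,0.008],0]
    - [[-0.25,-0.041,-0.002],0]
    - [[-0.298,-0.049,-0.016],0]

```text
time_s: 28.32
tool_pos: [575.1, -130.8, 62.5]
orientation: [2.029, 2.386, 0.012]
force: [5.9, 9.2, 19.7]
gripper_width: 9.7
```

Request:
move_arm:
  increments:
    - [[-0.047,-0.008,-0.018],0]
    - [[-0.092,-0.015,-0.041],0]
    - [[-0.135,-0.022,-0.067],0]
    - [[-0.176,-0.029,-0.097],0]
    - [[-0.214,-0.035,-0.131],0]
    - [[-0.248,-0.04,-0.168],0]

```text
time_s: 29.08
tool_pos: [550.4, -134.6, 46.3]
orientation: [2.032, 2.392, 0.002]
force: [0.6, 0.4, 7.6]
gripper_width: 10.0
```

Request:
move_arm:
  increments:
    - [[-0.031,-0.005,-0.04],0]
    - [[-0.059,-0.01,-0.083],0]
    - [[-0.082,-0.013,-0.128],0]
    - [[-0.102,-0.017,-0.175],0]
    - [[-0.117,-0.019,-0.223],0]
    - [[-0.117,-0.019,-0.223],0]

```text
time_s: 29.82
tool_pos: [539.7, -136.2, 27.1]
orientation: [-2.034, -2.394, 0.001]
force: [2.3, -2.4, -3.0]
gripper_width: 9.5
```

```bash
python3 -c "
from h import *
st()"
```

```text
29.825 [ 539.74 -136.22   27.13] yaw 9.32 trim [ 6.21 90.86 13.13] F [ 2.3 -2.4 -3. ] Ft [ 1.8 -2.7 -3. ]
```

Request:
move_arm:
  increments:
    - [[-0.003,-0.001,-0.012],0]
    - [[-0.004,-0.001,-0.02],0]
    - [[-0.004,-0.001,-0.02],0]

```text
time_s: 30.2
tool_pos: [539.5, -136.2, 26.3]
orientation: [2.034, 2.394, -0.001]
force: [-0.1, -5.3, 0.6]
gripper_width: 9.7
```

Request:
move_arm:
  increments:
    - [[-0.002,0,-0.012],0]
    - [[-0.002,0,-0.012],0]

```text
time_s: 30.45
tool_pos: [539.4, -136.2, 25.5]
orientation: [2.033, 2.394, -0.001]
force: [-1.1, -5.3, 3.5]
gripper_width: 9.5
```

```bash
python3 -c "
from h import *
st()"
```

```text
30.45 [ 539.38 -136.23   25.46] yaw 9.32 trim [ 5.85 90.91 11.46] F [-1.1 -5.3  3.5] Ft [-1.9 -5.   3.5]
```

Request:
move_arm:
  increments:
    - [[-0.001,0,-0.01],0]
    - [[-0.001,0,-0.01],0]

```text
time_s: 30.7
tool_pos: [539.2, -136.3, 24.8]
orientation: [2.033, 2.394, -0.001]
force: [-1.2, -5.0, 5.0]
gripper_width: 9.5
```

Run:
```python
from h import *
st()
import pickle
s0=pickle.load(open('s0.pkl','rb'))
for s,s1 in zip(s0,(snap('top'),snap('scene','s13.png'))):
  for x in (s,s1):
    q=(cloud(x)-T)@R
    for y0,y1 in ((-40,-5),(5,40)):
        m=(q[:,:,0]>10)&(q[:,:,0]<40)&(q[:,:,1]>y0)&(q[:,:,1]<y1)&(q[:,:,2]>2)&(q[:,:,2]<60);f=q[m]
        if len(f)>10: print(len(f),y0,np.polyfit(f[:,0]-25,f[:,2],1).round(3),end=' ')
    print()
```

```text
30.7 [ 539.15 -136.25   24.79] yaw 9.32 trim [ 5.63 90.92 10.79] F [-1.2 -5.   5. ] Ft [-2.  -4.8  5. ]
320 -40 [-2.0000e-03  1.7729e+01] 321 5 [2.000e-03 1.754e+01] 

331 -40 [ 0.082 17.27 ] 302 5 [1.3000e-02 1.7799e+01] 
302 -40 [ 0.151 19.142] 214 5 [-0.226 23.625]
```

Request:
move_arm:
  increments:
    - [[-0.001,0,-0.01],0]
    - [[-0.001,0,-0.01],0]

```text
time_s: 31.05
tool_pos: [539.0, -136.3, 24.2]
orientation: [2.033, 2.394, -0.001]
force: [-2.4, -5.6, 6.2]
gripper_width: 9.5
```

Request:
move_arm:
  increments:
    - [[-0.001,0,-0.01],0]
    - [[-0.001,0,-0.01],0]

```text
time_s: 31.3
tool_pos: [538.5, -136.3, 22.4]
orientation: [-2.033, -2.394, 0.002]
force: [0.5, -7.8, -2.6]
gripper_width: 9.6
```

```bash
cat > bar.py <<'E'
from h import *
st()
x=snap('scene');q=(cloud(x)-T)@R
for y0,y1 in ((-40,-5),(5,25),(25,40)):
    m=(q[:,:,0]>8)&(q[:,:,0]<42)&(q[:,:,1]>y0)&(q[:,:,1]<y1)&(q[:,:,2]>2)&(q[:,:,2]<40);f=q[m]
    h=[np.median(f[(f[:,0]>a)&(f[:,0]<a+8),2]).round(1) for a in (8,16,24,32)]
    print(len(f),y0,h)
m=(q[:,:,1]>65)&(q[:,:,1]<78)&(q[:,:,2]>10)&(q[:,:,2]<40)&(abs(q[:,:,0]-5)<9);f=q[m];print('rod',len(f),np.percentile(f,[5,50,95],axis=0).round(1).tolist() if len(f) else '')
E
python3 bar.py
```

```text
31.3 [ 538.51 -136.26   22.39] yaw 9.34 trim [ 4.99 91.02  8.39] F [ 0.5 -7.8 -2.6] Ft [-0.8 -7.8 -2.6]
361 -40 [np.float64(23.9), np.float64(22.8), np.float64(21.7), np.float64(20.3)]
151 5 [np.float64(24.9), np.float64(23.3), np.float64(21.9), np.float64(20.5)]
113 25 [np.float64(24.9), np.float64(23.2), np.float64(22.2), np.float64(20.5)]
rod 69 [[-1.9, 66.1, 24.9], [0.7, 71.7, 31.6], [6.5, 77.4, 34.3]]
```

Request:
move_arm:
  increments:
    - [[-0.001,0,-0.01],0]
    - [[-0.001,0,-0.01],0]

```text
time_s: 31.6
tool_pos: [538.3, -136.3, 21.6]
orientation: [-2.033, -2.394, 0.002]
force: [0.3, -7.5, -2.7]
gripper_width: 9.5
```

Request:
move_arm:
  increments:
    - [[-0.001,0,-0.01],0]
    - [[-0.001,0,-0.01],0]

```text
time_s: 31.85
tool_pos: [538.2, -136.3, 20.9]
orientation: [-2.033, -2.394, 0.002]
force: [-0.5, -6.4, -0.6]
gripper_width: 9.5
```

```bash
python3 bar.py
```

```text
31.85 [ 538.2  -136.31   20.91] yaw 9.34 trim [ 4.67 91.02  6.91] F [-0.5 -6.4 -0.6] Ft [-1.5 -6.2 -0.6]
366 -40 [np.float64(22.8), np.float64(21.8), np.float64(21.0), np.float64(20.1)]
158 5 [np.float64(23.5), np.float64(22.2), np.float64(21.1), np.float64(20.4)]
115 25 [np.float64(23.5), np.float64(22.3), np.float64(21.3), np.float64(20.3)]
rod 66 [[-1.7, 66.2, 24.0], [0.7, 71.5, 30.0], [6.3, 77.0, 32.7]]
```

Request:
move_arm:
  increments:
    - [[-0.001,0,-0.01],0]
    - [[-0.001,0,-0.01],0]

```text
time_s: 32.15
tool_pos: [538.1, -136.3, 20.3]
orientation: [-2.033, -2.394, 0.002]
force: [-1.1, -7.4, 0.9]
gripper_width: 9.9
```

Request:
move_arm:
  increments:
    - [[0,0,-0.008],0]
    - [[0,0,-0.008],0]

```text
time_s: 32.4
tool_pos: [538.1, -136.3, 19.8]
orientation: [-2.033, -2.394, 0.002]
force: [-1.8, -7.0, 2.4]
gripper_width: 9.3
```

```bash
python3 bar.py
```

```text
32.4 [ 538.06 -136.33   19.78] yaw 9.35 trim [ 4.53 91.02  5.78] F [-1.8 -7.   2.4] Ft [-2.9 -6.7  2.4]
360 -40 [np.float64(21.7), np.float64(21.6), np.float64(20.4), np.float64(19.5)]
160 5 [np.float64(23.2), np.float64(21.5), np.float64(20.3), np.float64(19.9)]
121 25 [np.float64(23.0), np.float64(22.0), np.float64(20.6), np.float64(19.7)]
rod 69 [[-1.9, 66.0, 22.2], [0.7, 71.5, 28.5], [5.5, 77.4, 31.4]]
```

Request:
move_arm:
  increments:
    - [[0,0,-0.008],0]
    - [[0,0,-0.008],0]

```text
time_s: 32.7
tool_pos: [538.0, -136.3, 19.2]
orientation: [-2.032, -2.394, 0.002]
force: [-2.3, -7.5, 3.9]
gripper_width: 9.7
```

Request:
move_arm:
  increments:
    - [[0,0,-0.008],0]
    - [[0,0,-0.008],0]

```text
time_s: 32.95
tool_pos: [537.9, -136.3, 18.7]
orientation: [-2.032, -2.394, 0.002]
force: [-4.1, -6.3, 5.2]
gripper_width: 10.0
```

```bash
python3 bar.py
```

```text
32.95 [ 537.91 -136.32   18.74] yaw 9.35 trim [ 4.38 91.06  4.74] F [-4.1 -6.3  5.2] Ft [-5.1 -5.5  5.2]
376 -40 [np.float64(21.1), np.float64(21.0), np.float64(20.0), np.float64(19.5)]
170 5 [np.float64(21.9), np.float64(21.0), np.float64(20.0), np.float64(19.5)]
124 25 [np.float64(21.7), np.float64(21.5), np.float64(20.1), np.float64(19.3)]
rod 69 [[-2.8, 66.0, 21.8], [0.2, 71.4, 28.0], [7.5, 77.4, 31.2]]
```

Request:
move_arm:
  increments:
    - [[0,0,-0.008],0]
    - [[0,0,-0.008],0]

```text
time_s: 33.25
tool_pos: [537.9, -136.3, 18.6]
orientation: [-2.032, -2.395, 0.002]
force: [-5.1, -5.9, 11.1]
gripper_width: 9.6
```

Request:
move_arm:
  increments:
    - [[0,0,-0.008],0]
    - [[0,0,-0.008],0]

```text
time_s: 33.5
tool_pos: [537.9, -136.3, 18.5]
orientation: [-2.033, -2.395, 0.002]
force: [-7.0, -6.1, 17.3]
gripper_width: 9.6
```

```bash
python3 bar.py
```

```text
33.5 [ 537.94 -136.35   18.49] yaw 9.35 trim [ 4.41 91.02  4.49] F [-7.  -6.1 17.3] Ft [-7.9 -4.9 17.3]
366 -40 [np.float64(21.2), np.float64(20.8), np.float64(19.9), np.float64(19.3)]
170 5 [np.float64(22.0), np.float64(20.9), np.float64(20.2), np.float64(19.4)]
128 25 [np.float64(21.5), np.float64(21.1), np.float64(20.0), np.float64(19.4)]
rod 68 [[-2.8, 66.1, 22.3], [0.3, 71.6, 27.5], [6.3, 77.2, 30.8]]
```

Hard contact: the bar rests on the strip (≈0.105 rad). Release and lift clear.

Request:
move_arm:
  increments:
    - [[0,0,0.006],0]
    - [[0,0,0.006],0]

```text
time_s: 33.8
tool_pos: [537.9, -136.3, 18.6]
orientation: [-2.033, -2.395, 0.002]
force: [-3.7, -5.7, 12.3]
gripper_width: 9.8
```

Request:
move_arm:
  increments:
    - [[0,0,0],0]
    - [[0,0,0],0]
    - [[0,0,0],0]
    - [[0,0,0],0]
  fingers: 0

```text
time_s: 34.3
tool_pos: [538.8, -135.6, 17.4]
orientation: [-2.033, -2.394, 0.0]
force: [0.1, 0.2, 0.1]
gripper_width: 42.2
```

Request:
move_arm:
  increments:
    - [[0,0,0.2],0]
    - [[0,0,0.6],0]
    - [[0,0,1],0]
    - [[0,0,1],0]

```text
time_s: 34.8
tool_pos: [541.2, -136.8, 101.1]
orientation: [2.03, 2.39, 0.003]
force: [-0.1, -0.5, 0.1]
gripper_width: 42.8
```

Request:
move_arm:
  increments:
    - [[0,0.4,0.4],0]
    - [[0,0.8,0.8],0]
    - [[0,1,1],0]

```text
time_s: 35.17
tool_pos: [539.1, -54.8, 178.9]
orientation: [2.032, 2.395, 0.001]
force: [1.1, -0.2, -1.1]
gripper_width: 42.5
```

Request:
move_arm:
  increments:
    - [[0,0.4,0],0]
    - [[0,0.8,0],0]
    - [[0,1,0],0]
    - [[0,1,0],0]

```text
time_s: 35.67
tool_pos: [538.6, 24.5, 177.2]
orientation: [-2.031, -2.396, 0.001]
force: [-0.3, -0.1, 0.2]
gripper_width: 42.7
```

```bash
python3 bar.py
python3 - <<'E'
from ang import *
import pickle
s0=pickle.load(open('s0.pkl','rb'))[0];a=snap('top','t14.png')
for n,s in (('before',s0),('now',a)):
    q=(cloud(s)-T)@R
    m=(q[:,:,2]>9)&(q[:,:,2]<16)&(q[:,:,0]>60)&(q[:,:,0]<110)&(abs(q[:,:,1])<25);f=q[m];print(n,'stop',len(f),np.percentile(f,[1,10,50,90],axis=0)[:,0].round(1))
    S=s['image'].astype(int);print(cv2.minAreaRect(np.argwhere((q[:,:,2]>25)&(q[:,:,2]<45)&(q[:,:,0]>60)&(q[:,:,0]<110)&(abs(q[:,:,1])<25)).astype(np.float32)))
    h=cv2.cvtColor(s['image'],cv2.COLOR_RGB2HSV)
    m=(h[:,:,1]>45)&(h[:,:,1]<110)&(q[:,:,0]>-110)&(q[:,:,0]<5)&(abs(q[:,:,1])<60)&(q[:,:,2]<10)
    m=cv2.morphologyEx(m.astype(np.uint8),cv2.MORPH_OPEN,np.ones((3,3)))>0;f=q[m]
    if len(f)>50: print('card',cv2.minAreaRect(f[:,:2].astype(np.float32)),np.median(f[:,2]),np.percentile(f,[1,99],axis=0).round(1).tolist())
    P=cloud(s)
    h=h; b=(h[:,:,0]>100)&(h[:,:,0]<130)&(h[:,:,1]>150)&(abs(P[:,:,0]-462)<40)&(abs(P[:,:,1]+32)<40);print('eraser',P[b].mean(0).round(1))
    c=(P[:,:,2]>22)&(P[:,:,2]<34)&(abs(P[:,:,0]-618)<45)&(abs(P[:,:,1]+22)<45);print('cup',P[c].mean(0).round(1))
E
```

```text
35.675 [538.63  24.47 177.17] yaw 9.41 trim [ 30.92 249.64 163.17] F [-0.3 -0.1  0.2] Ft [-0.3 -0.1  0.2]
376 -40 [np.float64(21.1), np.float64(20.7), np.float64(20.0), np.float64(19.3)]
172 5 [np.float64(21.7), np.float64(21.0), np.float64(20.0), np.float64(19.2)]
123 25 [np.float64(21.6), np.float64(21.0), np.float64(20.1), np.float64(19.3)]
rod 68 [[-2.6, 66.2, 21.8], [0.4, 71.6, 27.6], [6.9, 77.2, 30.7]]
before stop 123 [77.4 78.3 84.2 89.7]
((199.50003051757812, 442.00006103515625), (7.77817440032959, 7.77817440032959), 45.0)
eraser [461.1 -30.9  11.5]
cup [622.6 -21.2  28. ]
now stop 136 [68.6 78.  83.5 89.9]
((199.5, 442.0), (6.0, 7.0), 90.0)
card ((-37.592960357666016, 0.17515182495117188), (77.7195816040039, 52.08112716674805), 0.06661547720432281) 4.849909799933812 [[-75.7, -25.2, -0.2], [-0.0, 25.5, 9.3]]
eraser [nan nan nan]
cup [627.3 -19.5  28.2]<stdin>:13: RuntimeWarning: Mean of empty slice.
  ret = um.true_divide(
```

```bash
python3 -c "
from bench import manip
print(manip.finish_job())"
```

```text
the job is handed in; nothing more can be done
None
```

The strip is clamped on the trimmer, and I handed the job in after about 36 s of robot time; no verdict was reported. I lifted the bar back by its handle, slid the strip in along the fence and up to the stop, then lowered the bar under control and let go.

**Last checks that agreed:**
- **Bar:** it stayed up on its own when I let go after lifting. It now rests on the strip at about 0.1 rad, with the height unchanged after release. I did not measure the clamp force.
- **Strip:** it is parallel to the fence within about 0.2°, with a gap of about 0.5 mm.
- **Back stop:** the strip's end is at the stop to within measuring error. I pushed with about 3.4 N and the stop's knob has not moved in the top view.
- **Fence:** the side force was at most about 5.5 N.

**Disagreements and gaps:**
- **Trimmer position:** my measured trimmer frame was about 1.3 mm off sideways from where the fence really is, so I judged the strip against the fence itself.
- **Lowering the bar:** the rod stuck and slipped slightly in the fingers on the way down, so I finished in sub-millimetre steps.
- **Pin tub and eraser:** the arm hid the eraser and partly hid the tub in the last view, so I could not re-measure either. The tub read about 5 mm off in that view, which I put down to the blocked view; the arm did not come near either of them.

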